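# Take the deep caddy bin down from its locked hook

### The job

Two grey caddy bins hang by their eyes on the hooks of the bench stand, locked by the sliding bar on top. Push the bar by its upright tab all the way to the right until it stops, then lift the deeper bin up off its hook and set it down upright, without dropping it, in the middle of the dark rubber mat. Leave the shallower bin hanging where it is.

Things in the scene. Friction and masses are not known exactly. Their poses are not given: they have to be found in the camera images.
- stand: Fixed upright stand: a white-painted sheet-metal panel 360 mm wide (y), 10 mm thick (x), its top edge at z = 262 mm, on two dark feet. Origin on the bench under the middle of the panel's front face; x points back, away from the robot, y to the left along the panel, z up. Two hooks on its front.
- hook_left (a point): The left steel hook, a round prong 10 mm thick, axis at z = 238 mm. It leaves the panel's face level and slopes up from 9 mm in front of it; its tip reaches 24 mm in front of the face and up to z = 261 mm. This point: the prong's axis at the panel's face, 100 mm left of the stand's middle.
- hook_right (a point): The right steel hook, a round prong 10 mm thick, axis at z = 238 mm. It leaves the panel's face level and slopes up from 9 mm in front of it; its tip reaches 24 mm in front of the face and up to z = 261 mm. This point: the prong's axis at the panel's face, 100 mm right of the stand's middle.
- bar (a joint): Retaining bar on the panel's top edge, slides along the stand's -y (to the robot's right). 0 = locked: its two tongues (40 mm wide, 5 mm above the bins' eyes) cover both hooks; 0.060 m = stop, both hooks free. About 3 N of friction, stays where it is left; starts at 0 to 8 mm.
- push_tab (a point): Middle of the upright steel push tab on the retaining bar, at z = 312 mm, halfway between the hooks at joint 0; moves with the bar. The tab is 24 mm in x, 10 mm thick in y, from z = 272 to 328 mm, with a black cap 30 x 16 x 12 mm at the top. To be pushed from its left side, towards -y.
- deep_bin: The deeper of two grey plastic caddy bins, open at the top, 120 (x) x 100 (y) x 100 mm high to the rim (walls 4 mm, a divider along x). Origin at the centre of its underside, z up, x towards its back. Hangs on either hook by a back plate 40 mm wide, 5 mm thick, that rises 80 mm above the rim. About 0.3 kg.
- deep_bin_eye (a point): Middle of the top edge of the eye in the deep bin's back plate, 68 mm above the rim; this edge rests on the hook. The eye is 24 mm wide and 60 mm high below this point. To unhook, raise the bin 25 to 45 mm, then draw it at least 35 mm away from the panel (the bin's -x).
- deep_bin_handle (a point): Middle of the deep bin's handle: a black bar 72 mm long along the bin's x, 16 mm wide (y), 16 mm high, its middle 45 mm above the rim, 145 mm above the underside, 16 mm in front of the bin's centre.
- shallow_bin: The shallower caddy bin, alike in all but height: 120 x 100 x 55 mm to the rim, the same eye and handle (handle middle 100 mm above the underside). Origin at the centre of its underside. Hangs on the other hook at the same rim height (z about 175 mm).
- mat: Fixed dark rubber mat on the bench left of the stand, 170 (x) x 150 (y) x 6 mm. Origin at the centre of its underside.

How it is judged:
By the outcome, as a careful person would: the job done as asked, in the order asked, and still so for the second after the job is handed in, with the robot touching nothing.
It also fails if it takes over 54 s, if anything falls off the work surface, if the arm or the gripper's body presses on something with over 40 N, if the wrist force passes 120 N, or if a joint passes its speed limit or range.

### The arm

A 6-joint arm with a two-finger parallel gripper is mounted at the origin on a cart in front of the work surface, level with it; the furniture and walls round the work are solid. World frame = base frame: x ahead of the robot, y to its left, z up, the work surface at z = 0. Lengths are in m, angles in rad, forces in N, time in s.
With the tool pointing down it reaches from about 0.35 to 0.8 m from the base axis. Payload 7.3 kg.
Tool frame: the origin (TCP) lies midway between the tips of the shut fingers; the grasp point (between the pads) lies 19 mm behind it; z points along the fingers, y is the line along which they close (so a half turn about z gives the same grasp; the last joint's range is limited). The gripper opens to 85 mm and grips with 20 to 120 N. Pads are 22 mm wide; open, the fingers measure 114 mm over their backs; the gripper's body (76 mm by 85 mm) begins 54 mm behind the grasp point. The pads swing forward as they close: fully open they stand 13 mm farther back than shut.
Start: joints at [-1.362, 0.342, 1.524, -0, 1.275, -0.146], TCP at [0.182, -0.492, 0.231] pointing down, gripper open.
Joint ranges: [-2.53, 2.53], [-0.77, 2.02], [0.04, 2.7], [-1, 4.14], [0.28, 2.66], [-3.11, 3.11]. Speed limits (rad/s): [2.57, 2.57, 3.14, 3.14, 3.14, 3.14].

### API

Orientations are given as a rotation vector (axis times angle).
In Python, from station import observe, snapshot, job_done gives the robot as it stands.
- The arm moves only by the tool send_rows, never from a script. Its arguments are lists of equal length, an entry for each row: "linear": the shift along the tool's x, y, z in cm, a list of three; "twist": the turn about the tool's z in degrees; "hand": the finger opening in cm, from 0 to 8.54. A call has 1 to 10 rows; each row is the pose to reach, as a shift and turn from the pose commanded when the call began, along the tool's axes at that moment; what a row does not reach only later rows make up. A row lasts 1/12 s, in which the tool goes at most 41.7 mm and 7.16 degrees, less where a joint would pass 70% of its speed; a pose out of reach is approached as far as the arm can. A call with a gripper value outside its range is refused whole. The fingers move at their own pace and stop on an object; "newtons" is the grip in N (left out, the last holds). Time passes only in rows, so rows that repeat a pose let the fingers close. It gives the time, the measured TCP pose, the force, the opening and the grip force at its end, in the units of the state.
- observe(): the state, without advancing time (a new reading comes with each control period).
- snapshot(name): name is "scene" or "side" or "wrist"; returns a dict with "image" (420x560x3 uint8, red, green, blue), "z_map" (420x560 float32, m along the optical axis (not along the pixel's ray), 0 where there is no reading), "fov_y" (degrees; the focal length in pixels is half the picture's height over the tangent of half this angle, whatever the lens; pixels are square), "cx", "cy" (the principal point, pixels), "dist_coeffs" ([k1, k2, p1, p2, k3] as OpenCV has them; the pictures are not rectified), "R" (3x3) and "t" (3): a world point X has camera coordinates R X + t. Camera axes: x right, y down, z forward; pixel columns grow to the right and rows downward; lengths in m; the calibration is good to about 2 mm. A picture is of the moment at which its call begins.
- job_done(): hands the job in; it is judged then, once.
The state is a dict: "time_s": time; "qpos": joint angles; "joint_vel": joint speeds; "joint_torque": joint torques, N m; "position": TCP position; "tcp_rot": TCP orientation; "wrist_force": force on the tool from outside, world axes, zero at the start; "torque": the same for the moment, N m; "finger_gap": finger opening in m; "grasp_force": force on a finger pad.
Only numpy, scipy, OpenCV 4.12 (cv2) and the standard library are available. Lean on these libraries where they do the work, as an engineer would, in place of code of your own. Each camera call takes 0.05 s, during which the arm holds its last target. There are 200 camera calls.

## Working session

There is one attempt and no reset: what is moved stays moved. The work goes in short steps, Python scripts to look and compute and a tool call to move; the robot and the scene stay as the last step left them, time stands still between calls to the robot, and variables do not carry over. Pictures are saved under pics/ and viewed, at most 10 in all, crops included, and the job is handed in when it is done.

Besides the shell and the picture viewer there is one more tool, called after "Request:" as name([rows], argument=value, ...), one row to a line, values as JSON. send_rows: Moves the arm, as the interface text tells. Its arguments: {"type":"object","properties":{"linear":{"type":"array","items":{"type":"array","items":{"type":"number"}}},"twist":{"type":"array","items":{"type":"number"}},"hand":{"type":"array","items":{"type":"number"}},"newtons":{"type":"number"}},"required":["linear","twist","hand"]}

```bash
mkdir -p pics; cat > h.py <<'E'
import numpy as np, cv2
from station import observe, snapshot, job_done
def save(s,n): cv2.imwrite(f'pics/{n}.png',s['image'][:,:,::-1])
def K(s):
    h,w=s['image'].shape[:2]; f=h/2/np.tan(np.radians(s['fov_y'])/2)
    return np.array([[f,0,s['cx']],[0,f,s['cy']],[0,0,1.]])
def cloud(s):
    h,w=s['image'].shape[:2]; v,u=np.mgrid[:h,:w]
    p=cv2.undistortPoints(np.stack([u,v],-1).reshape(-1,1,2).astype(float),K(s),np.array(s['dist_coeffs'],float)).reshape(h,w,2)
    z=s['z_map'][...,None]; c=np.concatenate([p*z,z],-1)
    X=(c-np.array(s['t']))@np.array(s['R']); X[s['z_map']==0]=np.nan
    return X
E
python3 - <<'E'
from h import *
o=observe();print({k:np.round(v,3) for k,v in o.items()})
ims=[]
for n in('scene','side'):
    s=snapshot(n);save(s,n);np.savez(n+'.npz',X=cloud(s),im=s['image']);print(n,np.round(-np.array(s['R']).T@s['t'],3),s['fov_y'])
E
```

```text
{'time_s': np.float64(0.0), 'qpos': array([-1.362,  0.343,  1.525,  0.   ,  1.275, -0.146]), 'joint_vel': array([-0.   , -0.001,  0.   , -0.001,  0.001,  0.001]), 'joint_torque': array([ 2.0000e-03, -4.3367e+01, -2.4601e+01, -0.0000e+00,  8.0000e-03,
        0.0000e+00]), 'position': array([ 0.182, -0.492,  0.231]), 'tcp_rot': array([-3.091, -0.554,  0.   ]), 'wrist_force': array([-0.022, -0.433, -0.808]), 'torque': array([ 0.01 , -0.011, -0.008]), 'grasp_force': np.float64(0.0), 'finger_gap': np.float64(0.085)}
scene [0.065 0.439 0.942] 57.34832637808964
side [ 0.524 -0.755  0.748] 55.22781064363441
```

View pics/scene.png

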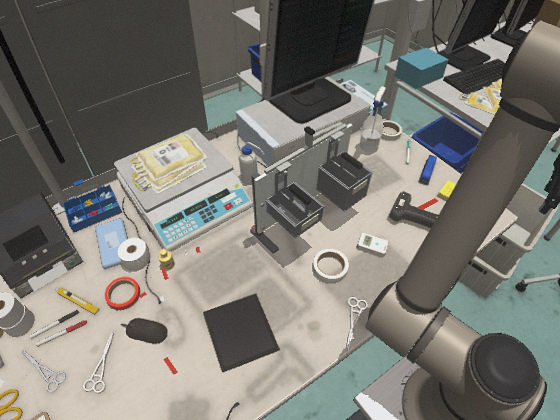

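View pics/side.png

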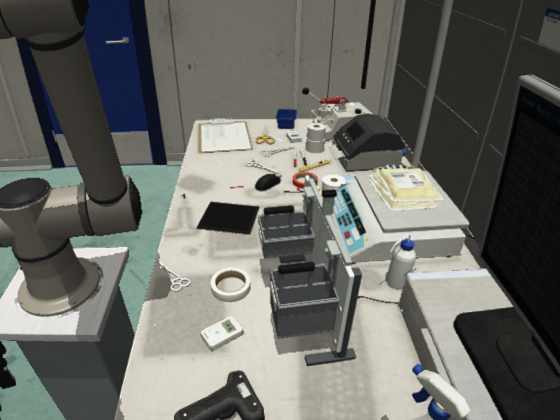

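The scene view shows the mat at about (242,330), the panel from (255,205) to (350,125), the tab cap at (310,132), and the handles at (297,202) and (350,167). The side view shows the near, right-hand bin at (303,305) reaching lower, so it is probably the deep one. I'll measure both.

```bash
cat > m.py <<'E'
from h import *
for n in('scene','side'):
    d=np.load(n+'.npz');X=d['X'];im=d['im'].astype(int)
    dark=im.max(2)<60
    roi=(X[...,0]>.25)&(X[...,0]<.85)&(X[...,1]>-.4)&(X[...,1]<.5)
    def comps(m,mn,l):
        k,L,st,c=cv2.connectedComponentsWithStats(m.astype(np.uint8))
        for i in range(1,k):
            if st[i,4]>=mn:
                P=X[L==i];r=cv2.minAreaRect(P[:,:2].astype(np.float32)*1000)
                print(n,l,st[i,4],np.round(c[i]),'med',np.round(np.median(P,0),3),'rect',np.round(r[0]),np.round(r[1]),round(r[2],1),'z',np.round(np.percentile(P[:,2],[2,98]),3))
    Z=X[...,2]
    comps(dark&roi&(Z<.02)&(Z>-.01),800,'mat')
    comps(dark&roi&(Z>.2)&(Z<.245),40,'handle')
    comps(dark&roi&(Z>.29)&(Z<.35),15,'cap')
    comps(roi&(Z>.255)&(Z<.29),30,'barband')
    comps(roi&(Z>.04)&(Z<.19),200,'bins')
E
python3 m.py
```

```text
scene handle 123 [351. 161.] med [ 0.597 -0.183  0.223] rect [ 599. -184.] [70. 14.] 3.0 z [0.212 0.229]
scene handle 177 [300. 195.] med [0.575 0.015 0.224] rect [578.  13.] [71. 16.] 6.9 z [0.212 0.228]
scene cap 54 [309. 131.] med [ 0.668 -0.079  0.326] rect [670. -81.] [26. 13.] 7.9 z [0.315 0.329]
scene barband 883 [302. 152.] med [ 0.666 -0.057  0.267] rect [666. -79.] [ 51. 357.] 5.4 z [0.256 0.283]
scene bins 5050 [312. 194.] med [ 0.622 -0.072  0.146] rect [608. -82.] [147. 363.] 2.1 z [0.059 0.186]
scene bins 3064 [196. 211.] med [0.807 0.219 0.067] rect [806. 203.] [318.  89.] 90.0 z [0.041 0.087]
scene bins 514 [411. 208.] med [ 0.467 -0.35   0.045] rect [ 453. -341.] [145.  98.] 2.9 z [0.041 0.049]
scene bins 536 [132. 250.] med [0.794 0.43  0.051] rect [799. 431.] [81. 77.] 29.7 z [0.042 0.055]
side mat 1398 [228. 218.] med [0.444 0.283 0.005] rect [443. 288.] [151. 167.] 77.2 z [0.002 0.008]
side handle 160 [137. 210.] med [0.254 0.012 0.225] rect [254.  23.] [73.  8.] 89.4 z [0.203 0.244]
side handle 49 [309. 207.] med [0.655 0.022 0.217] rect [653.  17.] [41.  6.] 86
[... 242 characters left out ...]
 268.] med [ 0.602 -0.192  0.224] rect [ 604. -188.] [72. 17.] 6.7 z [0.201 0.228]
side handle 108 [355. 288.] med [ 0.704 -0.251  0.223] rect [ 704. -251.] [14.  4.] 11.9 z [0.202 0.244]
side cap 99 [329. 193.] med [ 0.674 -0.089  0.325] rect [674. -85.] [27. 16.] 5.8 z [0.317 0.328]
side barband 1163 [331. 229.] med [ 0.675 -0.145  0.268] rect [670. -82.] [ 49. 355.] 5.8 z [0.256 0.284]
side bins 2334 [352. 218.] med [0.811 0.178 0.065] rect [810. 255.] [ 83. 425.] 1.4 z [0.041 0.087]
side bins 7455 [304. 282.] med [ 0.627 -0.186  0.149] rect [612. -92.] [144. 360.] 10.0 z [0.067 0.185]
side bins 1879 [225. 400.] med [ 0.469 -0.359  0.046] rect [ 449. -343.] [162. 100.] 0.6 z [0.041 0.049]
```

```bash
cat > m2.py <<'E'
from h import *
for n in('scene','side'):
    d=np.load(n+'.npz');X=d['X'];im=d['im'].astype(int);Z=X[...,2]
    for nm,hx,hy in(('right',.602,-.186),('left',.578,.011)):
        a=np.radians(6.2);D=X[...,:2]-[hx,hy];u=D@[np.cos(a),np.sin(a)];v=D@[-np.sin(a),np.cos(a)]
        m=(abs(u)<.06)&(abs(v)<.06)&(Z>.03)&(Z<.2)
        P=Z[m];print(n,nm,m.sum(),'zpct',np.round(np.percentile(P,[0,2,10,50,98]),3))
        f=m&(u<-.03)&(Z<.19);print('  front u',np.round(np.percentile(u[f],[2,20,50]),3), 'zmin front',np.round(np.percentile(Z[f],[1,5]),3),'v',np.round(np.percentile(v[m],[1,99]),3))
    m=(X[...,0]>.3)&(X[...,0]<.6)&(X[...,1]>.15)&(X[...,1]<.42)&(Z<.02)&(im.max(2)<85)
    k,L,st,c=cv2.connectedComponentsWithStats(m.astype(np.uint8));i=1+st[1:,4].argmax()
    r=cv2.minAreaRect(X[L==i][:,:2].astype(np.float32)*1000);print('mat',st[i,4],r,X[L==i].mean(0))
E
python3 m2.py
```

```text
scene right 1756 zpct [0.071 0.077 0.091 0.14  0.183]
  front u [-0.047 -0.045 -0.044] zmin front [0.073 0.079] v [-0.052  0.054]
scene left 1460 zpct [0.113 0.119 0.122 0.151 0.186]
  front u [-0.044 -0.042 -0.041] zmin front [0.117 0.121] v [-0.053  0.055]
mat 3611 ((440.6590576171875, 290.5906066894531), (149.6897430419922, 168.8719940185547), 77.18383026123047) [0.43666943 0.29366591 0.00507445]
side right 3332 zpct [0.073 0.078 0.094 0.144 0.181]
  front u [-0.044 -0.042 -0.041] zmin front [0.075 0.081] v [-0.056  0.048]
side left 1766 zpct [0.116 0.121 0.131 0.154 0.19 ]
  front u [-0.041 -0.039 -0.038] zmin front [0.118 0.123] v [-0.056  0.049]
mat 1447 ((443.3651428222656, 290.55718994140625), (156.03759765625, 169.2007293701172), 78.28501892089844) [0.44359604 0.28526855 0.00483664]
```

The right-hand bin is the deep one: its underside is at z≈0.075, against 0.12 for the left. The handle is at (0.601,-0.187,0.220) with the stand yawed about 6.2°, and the tab is at (0.672,-0.084). The mat is at (0.442,0.290) with yaw about −13°. Next I rise, close the fingers and approach the tab's left side.

Request:
send_rows([
  [0, 0, -4],
  [0, 0, -8],
  [0, 0, -12],
  [0, 0, -16],
  [0, 0, -19],
  [3, -1.3, -19],
  [6.5, -2.8, -19],
  [10, -4.4, -19],
  [13.5, -6, -19],
  [17, -7.5, -19],
], twist=[3, 6, 10, 14, 14, 14, 14, 14, 14, 14], hand=[0, 0, 0, 0, 0, 0, 0, 0, 0, 0])

```text
time_s: 0.93
position: [0.3165, -0.3614, 0.4211]
tcp_rot: [-3.136, -0.172, 0.0]
wrist_force: [1.3, -1.1, -0.7]
finger_gap: -0.0006
grasp_force: 0.0
```

```bash
cat >> h.py <<'E'
from scipy.spatial.transform import Rotation as Ro
def go(x,y,z,yaw):
    o=observe();R=Ro.from_rotvec(o['tcp_rot']).as_matrix()
    d=R.T@(np.array([x,y,z])-o['position'])*100
    cy=np.degrees(np.arctan2(R[1,0],R[0,0]))
    print('t',round(float(o['time_s']),2),'pos',np.round(o['position'],4),'yaw',round(cy,2),'down',np.round(R[:,2],3),'F',np.round(o['wrist_force'],1),'gap',np.round(o['finger_gap'],4),'-> cm',np.round(d,2),'twist',round(cy-yaw,2))
E
python3 -c "
from h import *
go(.666,-.024,.42,6.2)"
```

```text
t 0.93 pos [ 0.3165 -0.3614  0.4211] yaw 6.29 down [-0.  0. -1.] F [ 1.3 -1.1 -0.7] gap -0.0006 -> cm [ 38.43 -29.7    0.11] twist 0.09
```

Request:
send_rows([
  [3.8, -3, 0],
  [7.6, -6, 0],
  [11.4, -9, 0],
  [15.2, -12, 0],
  [19, -15, 0],
  [22.8, -18, 0],
  [26.6, -21, 0],
  [30.4, -24, 0],
  [34.5, -27, 0],
  [38.4, -29.7, 0],
], twist=[0, 0, 0, 0, 0, 0, 0, 0, 0, 0], hand=[0, 0, 0, 0, 0, 0, 0, 0, 0, 0])

```text
time_s: 1.77
position: [0.6149, -0.0699, 0.421]
tcp_rot: [-3.137, -0.174, 0.001]
wrist_force: [0.9, -1.1, 0.0]
finger_gap: 0.0001
grasp_force: 0.0
```

Request:
send_rows([
  [0, 0, 0],
  [0, 0, 3],
  [0, 0, 6],
  [0, 0, 9],
  [0, 0, 11],
  [0, 0, 12.3],
  [0, 0, 12.3],
], twist=[0, 0, 0, 0, 0, 0, 0], hand=[0, 0, 0, 0, 0, 0, 0])

```text
time_s: 2.35
position: [0.6124, -0.0716, 0.2942]
tcp_rot: [-3.135, -0.173, 0.011]
wrist_force: [-0.6, -0.4, -0.3]
finger_gap: 0.0001
grasp_force: 0.0
```

```bash
python3 -c "
from h import *
go(.672+.108*.05,-.084-.994*.05,.297,6.2)
s=snapshot('scene');save(s,'s2')
cv2.imwrite('pics/s2.png',cv2.resize(s['image'][60:270,180:460,::-1],None,fx=2.5,fy=2.5))"
```

```text
t 2.35 pos [ 0.6124 -0.0716  0.2942] yaw 6.33 down [-0.007  0.002 -1.   ] F [-0.6 -0.4 -0.3] gap 0.0001 -> cm [ 5.77  6.89 -0.34] twist 0.13
```

View pics/s2.png

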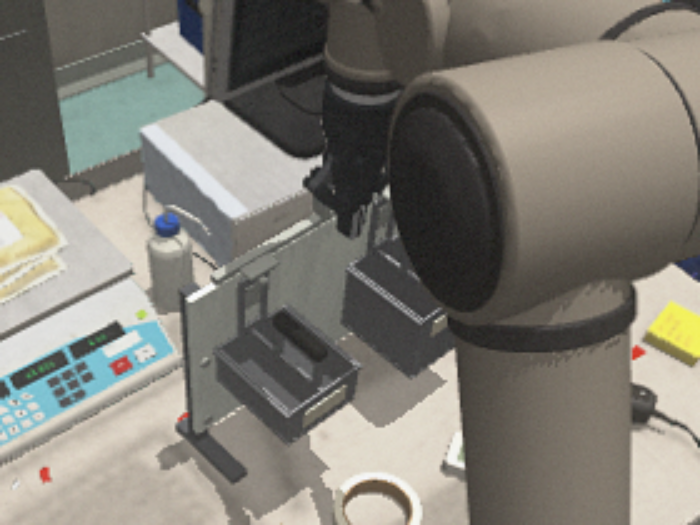

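The fingers came down short of the target, about 6 cm in front of the bar, and are touching nothing. I'll shift left first, then back beside the tab.

Request:
send_rows([
  [0, -2, 0],
  [0, -4.5, 0],
  [0, -4.5, 0],
  [2, -4.5, 0],
  [4, -4.5, 0],
  [5.9, -4.5, 0],
  [5.9, -4.5, 0],
  [5.9, -4.5, 0],
], twist=[0, 0, 0, 0, 0, 0, 0, 0], hand=[0, 0, 0, 0, 0, 0, 0, 0])

```text
time_s: 3.07
position: [0.6682, -0.0209, 0.2985]
tcp_rot: [3.136, 0.174, 0.001]
wrist_force: [0.2, -0.2, -0.1]
finger_gap: 0.0002
grasp_force: 0.0
```

```bash
python3 -c "
from h import *
go(.672+.108*.0,-.084-.994*.0,.297,6.2)"
```

```text
t 3.07 pos [ 0.6682 -0.0209  0.2985] yaw 6.34 down [ 0.001 -0.    -1.   ] F [ 0.2 -0.2 -0.1] gap 0.0002 -> cm [-0.32  6.31  0.15] twist 0.14
```

Request:
send_rows([
  [-0.3, 1.5, 0],
  [-0.3, 3, 0],
  [-0.3, 3.8, 0],
  [-0.3, 4.4, 0],
  [-0.3, 5, 0],
  [-0.3, 5.6, 0],
  [-0.3, 6.2, 0],
  [-0.3, 6.8, 0],
  [-0.3, 7.4, 0],
  [-0.3, 8, 0],
], twist=[0, 0, 0, 0, 0, 0, 0, 0, 0, 0], hand=[0, 0, 0, 0, 0, 0, 0, 0, 0, 0])

```text
time_s: 3.9
position: [0.6735, -0.1008, 0.2983]
tcp_rot: [-3.137, -0.174, 0.0]
wrist_force: [-2.1, 4.2, 3.4]
finger_gap: -0.0
grasp_force: 1.8
```

Request:
send_rows([
  [0, 0.3, 0],
  [0, 0.6, 0],
  [0, 0.8, 0],
  [0, 1, 0],
  [0, 1, 0],
], twist=[0, 0, 0, 0, 0], hand=[0, 0, 0, 0, 0])

```text
time_s: 4.32
position: [0.6747, -0.1109, 0.2982]
tcp_rot: [3.136, 0.173, 0.0]
wrist_force: [0.3, 0.7, 0.9]
finger_gap: -0.0001
grasp_force: 0.5
```

Request:
send_rows([
  [0, 0.2, 0],
  [0, 0.4, 0],
  [0, 0.5, 0],
], twist=[0, 0, 0], hand=[0, 0, 0])

```text
time_s: 4.57
position: [0.6752, -0.1155, 0.2982]
tcp_rot: [3.137, 0.174, 0.0]
wrist_force: [-1.4, 2.4, 1.0]
finger_gap: 0.0003
grasp_force: 1.6
```

```bash
cat > t.py <<'E'
from h import *
go(.672,-.084,.298,6.2)
for n in('scene','side'):
    s=snapshot(n);X=cloud(s);im=s['image'].astype(int)
    m=(im.max(2)<60)&(X[...,2]>.314)&(X[...,2]<.335)&(abs(X[...,0]-.68)<.03)&(abs(X[...,1]+.11)<.06)
    print(n,m.sum(),np.round(np.percentile(X[m],[3,50,97],axis=0),3).tolist() if m.any() else '')
    m=(X[...,2]>.262)&(X[...,2]<.29)&(abs(X[...,0]-.67)<.06)&(abs(X[...,1]+.1)<.3)
    st=X[m][:,:2]@[-.108,.994];print(' barband stand-y',np.round(np.percentile(st,[1,99]),3))
E
python3 t.py; sed -i 's/$//' t.py; python3 - <<'E'
from h import *
d=np.load('side.npz')
for n in('scene','side'):
    X=np.load(f'{n}.npz')['X'];m=(X[...,2]>.262)&(X[...,2]<.29)&(abs(X[...,0]-.67)<.06)&(abs(X[...,1]+.1)<.3)
    print(n,np.round(np.percentile(X[m][:,:2]@[-.108,.994],[1,99]),3))
E
```

```text
t 4.57 pos [ 0.6752 -0.1155  0.2982] yaw 6.34 down [ 0. -0. -1.] F [-1.4  2.4  1. ] gap 0.0003 -> cm [ 0.03 -3.17  0.02] twist 0.14
scene 21 [[0.666, -0.108, 0.317], [0.67, -0.104, 0.322], [0.678, -0.101, 0.331]]
 barband stand-y [-0.201  0.002]
side 157 [[0.666, -0.147, 0.317], [0.677, -0.14, 0.326], [0.692, -0.116, 0.333]]
 barband stand-y [-0.36  -0.065]
scene [-0.3   -0.005]
side [-0.316 -0.016]
```

Request:
send_rows([
  [0, 0.2, 0],
  [0, 0.4, 0],
  [0, 0.6, 0],
  [0, 0.8, 0],
], twist=[0, 0, 0, 0], hand=[0, 0, 0, 0])

```text
time_s: 5.0
position: [0.6752, -0.1172, 0.2983]
tcp_rot: [-3.126, -0.181, 0.004]
wrist_force: [-6.6, 28.4, 4.1]
finger_gap: -0.0003
grasp_force: 14.4
```

Request:
send_rows([
  [0, 0.1, 0],
  [0, 0.2, 0],
  [0, 0.3, 0],
], twist=[0, 0, 0], hand=[0, 0, 0])

```text
time_s: 5.25
position: [0.6752, -0.1172, 0.2984]
tcp_rot: [-3.122, -0.185, 0.006]
wrist_force: [-9.0, 33.8, 5.5]
finger_gap: -0.0
grasp_force: 17.3
```

The bar hit its stop: contact force rose to 34 N with no further motion. I'll back off, rise and check it.

Request:
send_rows([
  [0, -1, 0],
  [0, -3, 0],
  [0, -5, 0],
  [0, -5, -3],
  [0, -5, -6],
  [0, -5, -9],
  [0, -5, -11],
  [0, -5, -11],
], twist=[0, 0, 0, 0, 0, 0, 0, 0], hand=[0, 0, 0, 0, 0, 0, 0, 0])

```text
time_s: 5.92
position: [0.6716, -0.0775, 0.4138]
tcp_rot: [3.133, 0.172, 0.015]
wrist_force: [-0.4, 0.3, 1.2]
finger_gap: 0.0001
grasp_force: 0.0
```

```bash
python3 t.py; python3 -c "
from h import *
go(.591,-.188,.40,6.2)"
```

```text
t 5.92 pos [ 0.6716 -0.0775  0.4138] yaw 6.28 down [ 0.01  -0.003 -1.   ] F [-0.4  0.3  1.2] gap 0.0001 -> cm [-0.14  0.6  11.58] twist 0.08
scene 0 
 barband stand-y [-0.166 -0.005]
side 109 [[0.668, -0.148, 0.317], [0.679, -0.144, 0.325], [0.693, -0.135, 0.328]]
 barband stand-y [-0.361 -0.063]
t 6.02 pos [ 0.6712 -0.0774  0.4085] yaw 6.29 down [ 0.002 -0.001 -1.   ] F [-0.5  0.1 -0.9] gap -0.0004 -> cm [-9.19 10.12  0.85] twist 0.09
```

Request:
send_rows([
  [-2.5, 2.5, 0],
  [-5, 5, 0],
  [-7, 7.5, 0],
  [-9.2, 10.1, 0],
  [-9.2, 10.1, 0],
  [-9.2, 10.1, 0],
], twist=[0, 0, 0, 0, 0, 0], hand=[6, 6, 6, 6, 6, 6])

```text
time_s: 6.52
position: [0.5894, -0.1889, 0.407]
tcp_rot: [-3.136, -0.168, 0.003]
wrist_force: [0.4, -0.4, 0.3]
finger_gap: 0.0596
grasp_force: 0.0
```

```bash
python3 - <<'E'
from h import *
go(.591,-.188,.30,6.2)
for n in('wrist','side'):
    s=snapshot(n);save(s,n+'3');X=cloud(s);im=s['image'].astype(int)
    m=(im.max(2)<70)&(X[...,2]>.208)&(X[...,2]<.236)&(abs(X[...,0]-.6)<.05)&(abs(X[...,1]+.187)<.03)
    if m.sum()>20: print(n,m.sum(),cv2.minAreaRect(X[m][:,:2].astype(np.float32)*1000),np.median(X[m],0))
E
```

```text
t 6.52 pos [ 0.5894 -0.1889  0.407 ] yaw 6.13 down [-0.002  0.001 -1.   ] F [ 0.4 -0.4  0.3] gap 0.0596 -> cm [ 0.2  -0.07 10.7 ] twist -0.07
wrist 1014 ((603.0695190429688, -185.4339141845703), (69.04057312011719, 14.793600082397461), 6.608633041381836) [ 0.60486213 -0.18551213  0.22694368]
side 325 ((603.3865356445312, -188.23822021484375), (71.76993560791016, 16.214683532714844), 7.123830318450928) [ 0.60216166 -0.19173608  0.22470033]
```

View pics/wrist3.png

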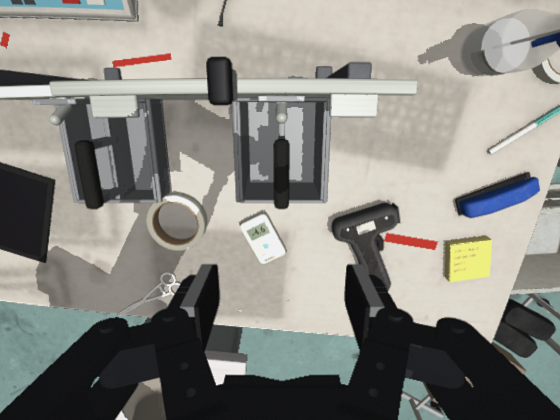

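View pics/side3.png

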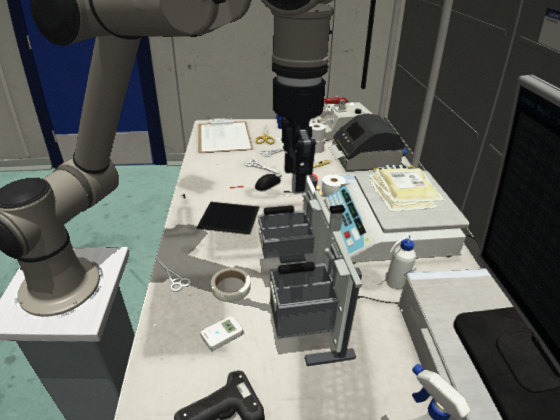

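The wrist view shows both hooks clear, with tongues at (112,105) and (353,105) and hooks at (58,115) and (283,115). The deep bin's handle is at (282,172), which computes to (0.603,-0.187). I'll descend to a point 10 mm forward of its middle and grip.

Request:
send_rows([
  [0.3, 0, 4],
  [0.4, 0, 8],
  [0.4, 0, 12],
  [0.4, 0, 15],
  [0.4, 0, 17],
  [0.4, 0, 18.5],
  [0.4, 0, 19.7],
  [0.4, 0, 20.5],
  [0.4, 0, 20.5],
], twist=[0, 0, 0, 0, 0, 0, 0, 0, 0], hand=[6, 6, 6, 6, 6, 6, 6, 6, 6])

```text
time_s: 7.37
position: [0.5941, -0.1853, 0.2007]
tcp_rot: [-3.135, -0.176, 0.006]
wrist_force: [-0.3, 0.7, 0.0]
finger_gap: 0.0597
grasp_force: 0.0
```

```bash
python3 -c "
from h import *
go(.593,-.188,.201,6.5)"
```

```text
t 7.37 pos [ 0.5941 -0.1853  0.2007] yaw 6.42 down [-0.004  0.002 -1.   ] F [-0.3  0.7  0. ] gap 0.0597 -> cm [-0.14  0.26 -0.03] twist -0.08
```

Request:
send_rows([
  [0, 0.2, 0],
  [0, 0.2, 0],
  [0, 0.2, 0],
  [0, 0.2, 0],
  [0, 0.2, 0],
  [0, 0.2, 0],
  [0, 0.2, 0],
  [0, 0.2, 0],
  [0, 0.2, 0],
  [0, 0.2, 0],
], twist=[0, 0, 0, 0, 0, 0, 0, 0, 0, 0], hand=[6, 4, 3, 2, 1, 0.5, 0.5, 0.5, 0.5, 0.5], newtons=60)

```text
time_s: 8.2
position: [0.5947, -0.1887, 0.2039]
tcp_rot: [3.136, 0.173, 0.001]
wrist_force: [-3.4, 1.2, 6.1]
finger_gap: 0.0146
grasp_force: 60.4
```

Request:
send_rows([
  [0, 0, -0.4],
  [0, 0, -0.9],
  [0, 0, -1.4],
  [0, 0, -1.9],
  [0, 0, -2.4],
  [0, 0, -2.9],
  [0, 0, -3.4],
  [0, 0, -3.5],
  [0, 0, -3.5],
], twist=[0, 0, 0, 0, 0, 0, 0, 0, 0], hand=[0.5, 0.5, 0.5, 0.5, 0.5, 0.5, 0.5, 0.5, 0.5])

```text
time_s: 8.95
position: [0.5949, -0.1888, 0.2389]
tcp_rot: [3.136, 0.173, 0.001]
wrist_force: [0.2, -0.1, -2.6]
finger_gap: 0.015
grasp_force: 59.3
```

```bash
python3 - <<'E'
from h import *
go(.55,-.188,.24,6.5)
s=snapshot('side');cv2.imwrite('pics/l.png',cv2.resize(s['image'][120:390,200:420,::-1],None,fx=2,fy=2))
E
```

```text
t 8.95 pos [ 0.5949 -0.1888  0.2389] yaw 6.33 down [ 0.001 -0.001 -1.   ] F [ 0.2 -0.1 -2.6] gap 0.015 -> cm [-4.45 -0.58 -0.11] twist -0.17
```

View pics/l.png

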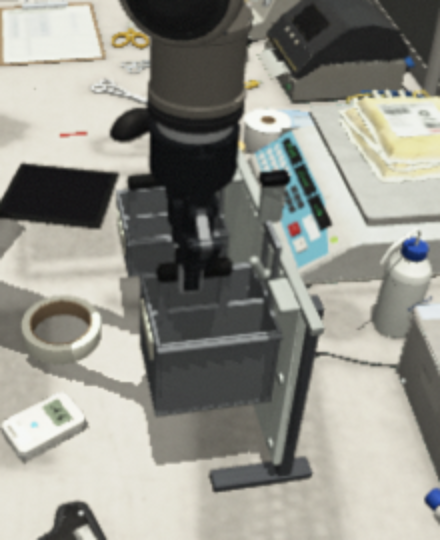

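The crop shows the bin level in the gripper at (215,340), lifted 35 mm with a load of about 2.6 N. I'll draw it straight out from the panel.

Request:
send_rows([
  [-0.6, 0, 0],
  [-1.3, 0, 0],
  [-2.1, 0, 0],
  [-3.1, 0, 0],
  [-4.3, 0, 0],
  [-5.8, 0, 0],
  [-7.5, 0, 0],
  [-9.5, 0, 0],
  [-11.3, 0, 0],
  [-12, 0, 0],
], twist=[0, 0, 0, 0, 0, 0, 0, 0, 0, 0], hand=[0.5, 0.5, 0.5, 0.5, 0.5, 0.5, 0.5, 0.5, 0.5, 0.5])

```text
time_s: 9.83
position: [0.4726, -0.2019, 0.2384]
tcp_rot: [-3.137, -0.172, 0.002]
wrist_force: [1.1, 0.5, -3.5]
finger_gap: 0.0144
grasp_force: 59.3
```

```bash
python3 - <<'E'
from h import *
# desired tcp over mat: bin centre = tcp + .026 along bin x (yaw -13)
a=np.radians(-12.7)
go(.442-.026*np.cos(a),.290-.026*np.sin(a),.24,-12.7)
go(.41,.05,.24,6)
E
```

```text
t 9.83 pos [ 0.4726 -0.2019  0.2384] yaw 6.28 down [-0.001  0.    -1.   ] F [ 1.1  0.5 -3.5] gap 0.0144 -> cm [ -0.13 -50.08  -0.15] twist 18.98
t 9.83 pos [ 0.4726 -0.2019  0.2384] yaw 6.28 down [-0.001  0.    -1.   ] F [ 1.1  0.5 -3.5] gap 0.0144 -> cm [ -3.47 -25.73  -0.15] twist 0.28
```

Request:
send_rows([
  [-2.5, 0, 0],
  [-4.5, -1, 0],
  [-4.8, -3.5, 0],
  [-4.8, -6.5, 0],
  [-4.8, -9.5, 0],
  [-4.8, -12.5, 0],
  [-4.8, -15.5, 0],
  [-4.8, -18.5, 0],
  [-4.8, -21.5, 0],
  [-4.8, -24.5, 0],
], twist=[0, 0, 0, 0, 0, 0, 0, 0, 0, 0], hand=[0.5, 0.5, 0.5, 0.5, 0.5, 0.5, 0.5, 0.5, 0.5, 0.5])

```text
time_s: 10.67
position: [0.4002, 0.0376, 0.2386]
tcp_rot: [3.137, 0.173, 0.002]
wrist_force: [0.5, -0.3, -4.3]
finger_gap: 0.0146
grasp_force: 59.3
```

Request:
send_rows([
  [0, -3, 0],
  [0, -6, 0],
  [0, -9, 0],
  [0, -12, 0],
  [1, -15, 0],
  [2, -18, 0],
  [3, -21, 0],
  [4, -24, 0],
  [4.5, -25.5, 0],
  [4.5, -25.5, 0],
], twist=[0, 0, 0, 2, 5, 9, 13, 17, 19, 19], hand=[0.5, 0.5, 0.5, 0.5, 0.5, 0.5, 0.5, 0.5, 0.5, 0.5])

```text
time_s: 11.5
position: [0.4176, 0.2976, 0.238]
tcp_rot: [-3.121, 0.345, -0.001]
wrist_force: [-0.9, -0.6, -3.1]
finger_gap: 0.0149
grasp_force: 59.3
```

```bash
cat > b.py <<'E'
from h import *
a=np.radians(-12.7)
go(.442-.026*np.cos(a),.290-.026*np.sin(a),.132,-12.7)
for n in('scene','side'):
    s=snapshot(n);save(s,n+'_b');X=cloud(s);im=s['image'];p=observe()['position']
    D=X-p; m=(abs(D[...,0])<.13)&(abs(D[...,1])<.1)&(D[...,2]<-.015)&(X[...,2]>.03)
    P=X[m];z=np.percentile(P[:,2],[1,50,99]);rim=P[abs(D[m][:,2]+.027)<.008]
    r=cv2.minAreaRect(P[:,:2].astype(np.float32)*1000)
    print(n,m.sum(),np.round(z,3),[np.round(q,1) for q in r], 'rim',[np.round(q,1) for q in cv2.minAreaRect(rim[:,:2].astype(np.float32)*1000)])
E
python3 b.py
```

```text
t 11.5 pos [0.4176 0.2976 0.238 ] yaw -12.61 down [ 0.001  0.002 -1.   ] F [-0.9 -0.6 -3.1] gap 0.0149 -> cm [-0.05  0.22 10.6 ] twist 0.09
scene 2205 [0.108 0.144 0.209] [array([437., 293.]), array([109.6, 122.8]), np.float64(77.7)] rim [array([425.4, 296.1]), array([110.1,  93.4]), np.float64(78.9)]
side 2078 [0.108 0.18  0.218] [array([442. , 288.8]), array([114.8, 122.4]), np.float64(76.6)] rim [array([441.4, 289.2]), array([114.7, 121. ]), np.float64(76.9)]
```

View pics/side_b.png

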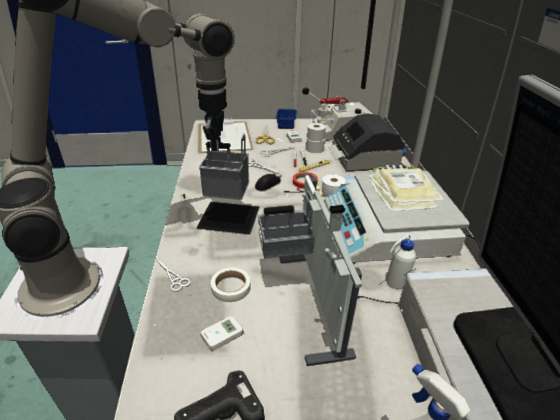

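The side view shows the bin upright in the gripper at (225,175), above the mat, centred at about (0.440,0.291) with its underside at about 0.108. I'll lower it, slowing near the mat.

Request:
send_rows([
  [0, 0.1, 2],
  [0, 0.1, 4],
  [0, 0.1, 6],
  [0, 0.1, 7.5],
  [0, 0.1, 8.5],
  [0, 0.1, 9.2],
  [0, 0.1, 9.6],
  [0, 0.1, 9.8],
  [0, 0.1, 9.8],
], twist=[0, 0, 0, 0, 0, 0, 0, 0, 0], hand=[0.5, 0.5, 0.5, 0.5, 0.5, 0.5, 0.5, 0.5, 0.5])

```text
time_s: 12.35
position: [0.4173, 0.2936, 0.1405]
tcp_rot: [-3.122, 0.347, -0.001]
wrist_force: [0.3, -0.3, -2.3]
finger_gap: 0.0148
grasp_force: 59.3
```

Request:
send_rows([
  [0, 0, 0.1],
  [0, 0, 0.2],
  [0, 0, 0.3],
  [0, 0, 0.3],
], twist=[0, 0, 0, 0], hand=[0.5, 0.5, 0.5, 0.5])

```text
time_s: 12.68
position: [0.4171, 0.2937, 0.1373]
tcp_rot: [3.122, -0.347, 0.0]
wrist_force: [-0.6, 0.2, -3.5]
finger_gap: 0.0148
grasp_force: 59.3
```

Request:
send_rows([
  [0, 0, 0.1],
  [0, 0, 0.2],
  [0, 0, 0.3],
  [0, 0, 0.3],
], twist=[0, 0, 0, 0], hand=[0.5, 0.5, 0.5, 0.5])

```text
time_s: 13.02
position: [0.4173, 0.2941, 0.1357]
tcp_rot: [-3.121, 0.346, -0.002]
wrist_force: [-3.2, -0.2, 7.0]
finger_gap: 0.0151
grasp_force: 60.9
```

Request:
send_rows([
  [0, 0, 0.1],
  [0, 0, 0.2],
  [0, 0, 0.2],
], twist=[0, 0, 0], hand=[0.5, 0.5, 0.5])

```text
time_s: 13.27
position: [0.4174, 0.2941, 0.1356]
tcp_rot: [-3.121, 0.346, -0.004]
wrist_force: [-8.3, -3.3, 23.7]
finger_gap: 0.0141
grasp_force: 63.2
```

Contact is firm. I'll relax the press, open and retreat upwards.

Request:
send_rows([
  [0, 0, -0.2],
  [0, 0, -0.3],
  [0, 0, -0.3],
  [0, 0, -0.3],
  [0, 0, -0.3],
  [0, 0, -0.3],
  [0, 0, -0.3],
  [0, 0, -0.3],
  [0, 0, -0.3],
], twist=[0, 0, 0, 0, 0, 0, 0, 0, 0], hand=[0.5, 0.5, 1.6, 2, 3, 4, 5, 5, 5])

```text
time_s: 14.02
position: [0.4171, 0.2936, 0.1352]
tcp_rot: [3.122, -0.347, -0.0]
wrist_force: [0.0, -0.3, 0.3]
finger_gap: 0.0502
grasp_force: 0.0
```

Request:
send_rows([
  [0, 0, -1],
  [0, 0, -3],
  [0, 0, -6],
  [0, 0, -9],
  [0, 0, -12],
  [0, 0, -15],
  [0, 0, -18],
  [0, 0, -20],
  [0, 0, -20],
  [0, 0, -20],
], twist=[0, 0, 0, 0, 0, 0, 0, 0, 0, 0], hand=[5, 5, 5, 5, 5, 5, 5, 5, 5, 5])

```text
time_s: 14.85
position: [0.4173, 0.2938, 0.3368]
tcp_rot: [-3.121, 0.346, -0.004]
wrist_force: [0.3, -0.7, -0.4]
finger_gap: 0.0501
grasp_force: 0.0
```

```bash
python3 - <<'E'
from h import *
print({k:np.round(v,3) for k,v in observe().items() if k in('time_s','position','wrist_force','finger_gap','joint_vel')})
for n in('scene','side'):
    s=snapshot(n);save(s,n+'_f');X=cloud(s);D=X-[.44,.29,0]
    m=(abs(D[...,0])<.13)&(abs(D[...,1])<.11)&(X[...,2]>.015)&(X[...,2]<.2)
    rim=m&(X[...,2]>.095)&(X[...,2]<.113)
    h=m&(X[...,2]>.14)&(X[...,2]<.17)
    for M in(m,rim,h):print(n,M.sum(),np.round(np.percentile(X[M][:,2],[1,99]),3),[np.round(q,1) for q in cv2.minAreaRect(X[M][:,:2].astype(np.float32)*1000)])
E
```

```text
{'time_s': np.float64(14.85), 'joint_vel': array([-0.003,  0.031,  0.057,  0.   , -0.014,  0.001]), 'position': array([0.417, 0.294, 0.337]), 'wrist_force': array([ 0.325, -0.719, -0.361]), 'finger_gap': np.float64(0.05)}
scene 2230 [0.017 0.184] [array([438. , 289.2]), array([109.7, 123.9]), np.float64(77.1)]
scene 660 [0.096 0.112] [array([439., 289.]), array([109.7, 121.8]), np.float64(77.1)]
scene 276 [0.142 0.167] [array([442.1, 290.8]), array([ 37.8, 110.8]), np.float64(74.3)]
side 2051 [0.016 0.178] [array([442.3, 287.2]), array([114.5, 122.1]), np.float64(76.9)]
side 418 [0.095 0.111] [array([442.1, 287.2]), array([114.5, 121.7]), np.float64(76.9)]
side 182 [0.141 0.169] [array([449.7, 291.6]), array([ 39.5, 111.8]), np.float64(69.7)]
```

View pics/scene_f.png

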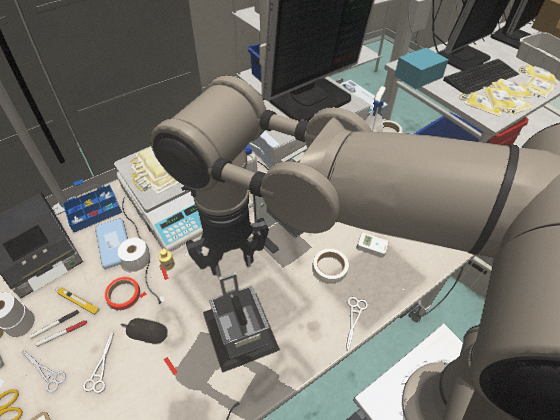

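View pics/side_f.png

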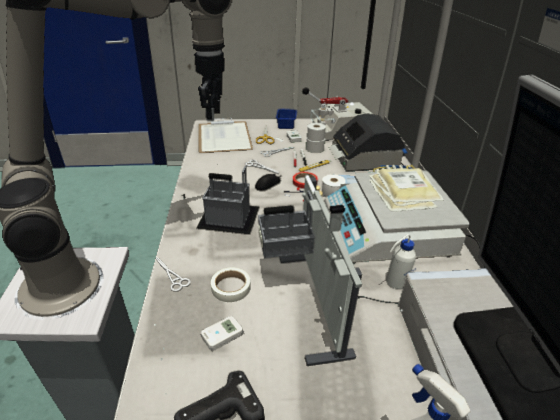

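Both views show the deep bin upright on the mat, at (240,320) in the scene view, centred to within about 3 mm. The shallow bin is still hanging at (285,230) in the side view, the bar is at its right stop, and the gripper is clear.

```bash
python3 -c "
from station import job_done
print(job_done())"
```

```text
the job is handed in; nothing more can be done
None
```

I pushed the bar right to its stop, then set the deep bin down upright on the mat, within about 3 mm of its middle. The shallow bin is still hanging, and I handed the job in at about 15 s.

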